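Hold the tack box open at the mark

ROBOT

A 6-joint arm with a two-finger parallel gripper is mounted at the origin on the work surface. World frame = base frame: x ahead of the robot, y to its left, z up, the work surface at z = 0. Lengths are in m, angles in rad, forces in N, time in s.
With the tool pointing down it reaches from about 0.275 to 0.875 m from the base axis. Payload 12.5 kg.
Tool frame: the origin (TCP) lies on the centre line of the jaws, within the pads' length; the fingertips stand arm.tcp_to_tips ahead of it and the grasp point (between the pads) lies 6 mm ahead of it (arm.tcp_to_tips is the distance from the TCP to the fingertips, in m); z points along the fingers, y is the line along which they close (so a half turn about z gives the same grasp; the last joint's range is limited). The gripper opens to 85 mm and grips with 20 to 120 N. Pads are 22 mm wide; open, the fingers measure 114 mm over their backs; the gripper's body (76 mm by 85 mm) begins 54 mm behind the grasp point. The pads swing forward as they close: fully open they stand 13 mm farther back than shut.
Start: joints at [1.045, 0.351, 1.652, -0, 1.139, -0.085], TCP at [0.235, 0.497, 0.256] pointing down, gripper open.
Joint ranges: [-2.75, 2.75], [-0.79, 2.1], [0.01, 2.65], [-1.57, 4.71], [0.07, 3.14], [-2.87, 2.87]. Speed limits (rad/s): [2.22, 2.22, 2.79, 3.14, 3.14, 3.14].

INTERFACE

Orientations are given as a rotation vector (axis times angle).
In Python, from workcell import sensors, read_camera, camera_params, arm gives the robot as it stands. The module is installed in compiled form; this text tells all that it offers.
- The arm moves only by the shell command python3 -m inch 'ROWS' [FORCE]. ROWS is JSON, a list of rows, each a list of 3 entries, a list of its own where there are three numbers: the opening in per cent of the stroke, from 0 (shut) to 100 (fully open), then the shift along the tool's x, y, z in cm, then the turn, a rotation vector about the tool's x, y, z in degrees. A call has 1 to 8 rows; each row is the pose to reach, as a shift and turn from the pose commanded when the call began, along the tool's axes at that moment; what a row does not reach only later rows make up. A row lasts 1/8 s, in which the tool goes at most 62.5 mm and 10.7 degrees, less where a joint would pass 70% of its speed; a pose out of reach is approached as far as the arm can. A call with a gripper value outside its range is refused whole. The fingers move at their own pace and stop on an object; FORCE is the grip in N (left out, the last holds). Time passes only in rows, so rows that repeat a pose let the fingers close. It gives the time, the measured TCP pose, the force, the opening and the grip force at its end, in the units of the state.
- sensors.get_obs(): the state, without advancing time (a new reading comes with each control period).
- read_camera(name): name is "scene" or "top"; returns (picture, depth): 480x640x3 uint8, blue, green, red; 480x640 float32, m along the optical axis (not along the pixel's ray), 0 where there is no reading.
- camera_params(name): a dict with "fov_y" (degrees; the focal length in pixels is half the picture's height over the tangent of half this angle, whatever the lens; pixels are square), "cx", "cy" (the principal point, pixels), "position" and "orientation" of the camera in the world. Camera axes: x right, y down, z forward; pixel columns grow to the right and rows downward; lengths in m; the calibration is good to about 2 mm. A picture is of the moment at which its call begins. camera_params takes no time and is no camera call.
- arm.sign_off(): hands the job in; it is judged then, once.
The state is a dict: "clock": time; "joints": joint angles; "joint_velocities": joint speeds; "joint_torque": joint torques, N m; "eef_pos": TCP position; "eef_rot": TCP orientation; "ft_force": force on the tool from outside, world axes, zero at the start; "ft_torque": the same for the moment, N m; "grip_width": opening from 0.0 (shut) to 1.0 (fully open); "finger_force": force on a finger pad.
Only numpy, scipy, OpenCV 4.12 (cv2) and the standard library are available. Lean on these libraries where they do the work, as an engineer would, in place of code of your own. Each camera call takes 0.05 s, during which the arm holds its last target. There are 200 camera calls.

TASK

Get the shoemaker's tacks ready to be picked out: stand the small empty metal cup upright on the table midway between the amber glass jar and the wooden shoe last, on the straight line between the jar and the middle of the last, and let go of it. Then take the handle of the tack box's sprung lid, lift the lid until it lies in line with the steel sight bar beside it, and finish still holding the lid steady at that angle with the gripper. Do not shift the sight bar, the jar, the last, or the hammer, polish tin and brush lying about.

Things in the scene. Friction and masses are not known exactly. Their poses are not given: they have to be found in the camera images.
- tack_box: Wooden box fixed to the table, 180 (x) by 200 (y) by 90 mm high, walls 8 mm. Origin: centre of its underside; its x axis points from the front (handle side) to the back (hinge side), z up. It carries the lid and the sight bar.
- lid (a joint): Angle of the box's wooden lid (rad): 0 shut, grows as the front edge rises, stop at 1.4. The hinge runs along the box's y axis at the rear top edge (box frame x +90, z 90 mm). A spring always pulls the lid shut: about 5 N along the handle's arc to start lifting, about 8 N at 0.75 rad; it snaps shut when let go.
- lid_hinge (a point): Centre of the lid's hinge axis, at the underside of the lid; its axes turn with the lid. The lid plate is 198 mm from hinge to front edge, 204 mm wide, 8 mm thick, about 0.3 kg, and overhangs the front of the box by 18 mm.
- lid_handle (a point): Middle of the lid's handle: a round steel bar 12 mm thick and 110 mm long, parallel to the hinge (the box's y), on two end posts. With the lid shut it is 165 mm in front of the hinge and 45 mm above it (135 mm above the table), its centre 37 mm above the lid's top face. The point's axes turn with the lid.
- lid_edge (a point): Front left corner of the lid, at mid-thickness: in the lid's frame 198 mm in front of the hinge, 102 mm to the box's +y side, 4 mm up. Axes turn with the lid; x points from the front edge to the hinge.
- sight_bar (a joint): Angle of the sight bar (rad), same hinge line and same sense as the lid; it is preset between 0.45 and 0.75 and stays by friction. It is the mark: the lid is at the right angle when its own angle equals this one.
- sight_bar_tip (a point): Front end of the sight bar: a dark steel bar 198 mm long, 10 by 10 mm, with a tab (24 by 22 mm) at the tip, standing 13 mm clear of the lid's left (+y) side and sloping up from the hinge line. With the lid at the mark, bar and lid edge lie level. Axes turn with the bar, x from tip to hinge.
- cup: Small empty cup of plain metal, loose, 70 mm high, 54 mm across the rim, slightly narrower at the foot, walls 3 mm, about 0.12 kg. Origin: centre of its underside, z up.
- last: Wooden shoe last (foot form), loose, standing on its flat sole: 180 mm long, 62 mm wide, 67 mm high, with a round stub 48 mm across rising to 100 mm above its heel half. Origin: middle of its length and width, on the underside; x runs along its length, so the jar lies about 220 mm away along its +y or -y.
- jar: Amber glass jar with a steel cap, loose, 68 mm across, 150 mm high. Origin: centre of its underside. It stands about 220 mm from the last, centre to centre, to one side of the last's middle (left or right varies).
- hammer: Hammer, about 240 mm long, lying on the table, beyond the jar and last; bystander. Origin: on its underside, on its long axis; x from handle to head.
- tin: Flat round steel polish tin, 72 mm across, 25 mm high; bystander. Origin: centre of its underside.
- brush: Flat hand brush, about 190 mm long, lying on the table, on the robot's side of the box; bystander. Origin: on its underside, on its long axis; x from handle to head.
Not all that is in view belongs to the job. Of the things that look like the cup, the largest one is meant. Leave any purple look-alike of the last alone.

How it is judged:
By the outcome, as a careful person would: the job done as asked, in the order asked, and still so for the second after the job is handed in, while the arm keeps its last pose, push and grip.
It also fails if it takes over 54 s, if anything falls off the work surface, if the arm or the gripper's body presses on something with over 40 N, if the wrist force passes 120 N, or if a joint passes its speed limit or range.

## Working session

There is one attempt and no reset: what is moved stays moved. The work goes in short steps, Python scripts to look and compute and a shell command to move; the robot and the scene stay as the last step left them, time stands still between calls to the robot, and variables do not carry over. Pictures are saved under pics/ and viewed, at most 10 in all, crops included, and the job is handed in when it is done.

```bash
mkdir -p pics; cat > h.py <<'E'
import numpy as np,cv2
from scipy.spatial.transform import Rotation as R
from workcell import sensors, read_camera, camera_params, arm
def cam(n):
    p=camera_params(n); o=np.array(p["orientation"],float)
    M=R.from_rotvec(o).as_matrix() if o.size==3 else (o if o.shape==(3,3) else R.from_quat(o).as_matrix())
    return p,240/np.tan(np.radians(p["fov_y"])/2),M
def cloud(n,d):
    p,f,M=cam(n); v,u=np.mgrid[:480,:640]
    c=np.stack([(u-p["cx"])/f*d,(v-p["cy"])/f*d,d],-1)
    return c@M.T+np.array(p["position"])
def shot(n):
    i,d=read_camera(n); np.savez(f'pics/{n}.npz',i=i,d=d); return i,d,cloud(n,d)
def tool(goal,s=None):
    "world goal -> shift in tool axes, cm"
    s=s or sensors.get_obs()
    return R.from_rotvec(s["eef_rot"]).inv().apply(np.array(goal)-s["eef_pos"])*100
E
python3 - <<'E'
from h import *
for n in("scene","top"):
    i,d,c=shot(n); cv2.imwrite(f'pics/{n}1.png',i); print(camera_params(n))
s=sensors.get_obs(); print(s, arm.tcp_to_tips)
E
```

```text
{'fov_y': 53.73659255001422, 'cx': 312.651741207949, 'cy': 241.42641026388603, 'position': array([0.9492913 , 0.49593213, 0.78198867]), 'orientation': array([-0.94268458, -2.55246673,  1.01481944])}
{'fov_y': 51.81718443182106, 'cx': 319.18095838755426, 'cy': 237.92876151049094, 'position': array([0.47900698, 0.01607888, 1.12521643]), 'orientation': array([-2.16655335,  2.21010209, -0.08198964])}
{'clock': 0.1, 'joints': array([ 1.04539480e+00,  3.51188716e-01,  1.65236954e+00,  2.46813942e-05,
        1.13906255e+00, -8.45962005e-02]), 'joint_velocities': array([ 2.00584125e-04,  5.72658412e-06, -8.43724286e-04, -1.87456606e-03,
        2.47778160e-03, -1.40378855e-03]), 'joint_torque': array([-9.04995559e-04, -5.06836724e+01, -2.91866702e+01, -2.04077310e-04,
        2.75156359e-03, -1.84663293e-05]), 'eef_pos': array([0.23450305, 0.49720684, 0.25580516]), 'eef_rot': array([-6.86766633e-01, -3.06526989e+00,  1.52975498e-03]), 'ft_force': array([ 0.61107987, -0.51172298,  1.28817069]), 'ft_torque': array([ 0.01516727,  0.03384301, -0.01944671]), 'finger_force': 0.0, 'grip_width': 0.9964779337261049} 0.025
```

View pics/scene1.png

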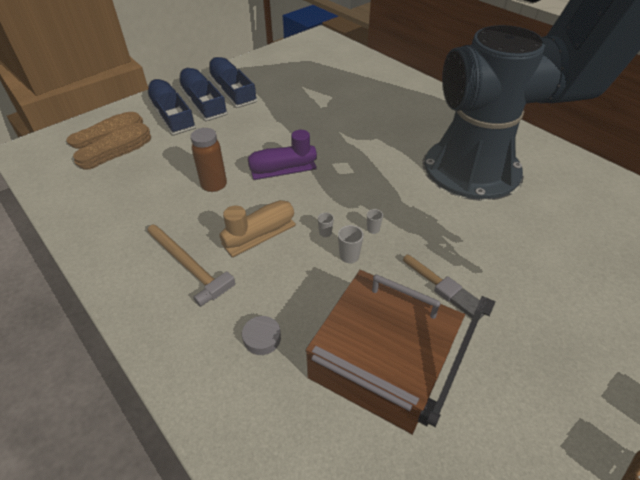

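View pics/top1.png

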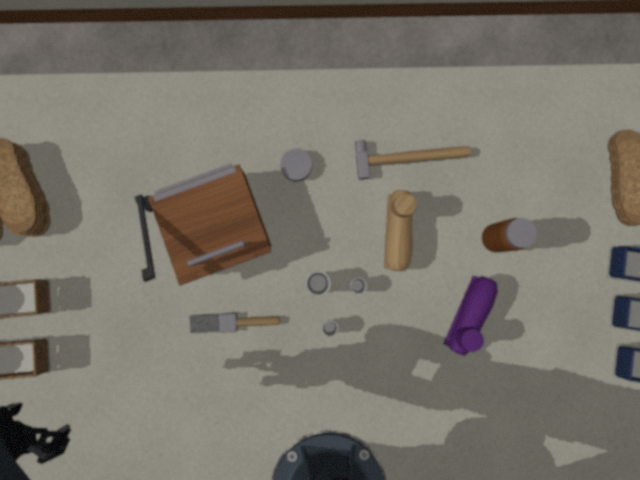

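The top view shows the cup at (318,283), with look-alikes at (358,285) and (331,327). The last is at (399,230), the jar cap at (520,234), the box at about (210,225) with its handle at (215,253), and the sight bar runs from (142,203) to (148,273).

```bash
python3 - <<'E'
from h import *
z=np.load('pics/top.npz'); d=z['d']; c=cloud('top',d); im=z['i']
z2=np.load('pics/scene.npz'); c2=cloud('scene',z2['d'])
def sel(c,box,lo,hi):
    u0,u1,v0,v1=box; q=c[v0:v1,u0:u1].reshape(-1,3); return q[(q[:,2]>lo)&(q[:,2]<hi)]
def rect(q): 
    r=cv2.minAreaRect((q[:,:2]*1000).astype(np.float32)); return [np.round(x,1) for x in r]
def circ(q):
    (x,y),r=cv2.minEnclosingCircle((q[:,:2]*1000).astype(np.float32)); return round(x,1),round(y,1),round(r,1),len(q), q[:,2].max().round(4)
print('table',np.median(c[300:400,130:180,2]))
print('jar',circ(sel(c,(480,545,210,260),.14,.17)))
print('cup',circ(sel(c,(300,338,265,300),.06,.08)))
for b in((345,372,272,300),(318,345,315,340)): print('small',circ(sel(c,b,.02,.08)))
q=sel(c,(375,425,180,280),.03,.067); print('last body',rect(q)); print('stub',circ(sel(c,(375,425,180,280),.09,.12)))
q=sel(c2,(210,310,190,265),.008,.12); print('last scene all',rect(q)); 
both=np.vstack([q,sel(c,(375,425,180,280),.008,.12)]); print('both',rect(both))
print('stub2',circ(sel(c2,(210,310,190,265),.092,.12)))
print('jar2',circ(sel(c2,(180,230,120,195),.02,.17)))
print('cup2',circ(sel(c2,(336,366,222,268),.06,.08)))
print('lid',rect(sel(c,(140,280,150,290),.092,.105)),np.median(sel(c,(140,280,150,290),.085,.105)[:,2]))
h=sel(c,(182,250,235,270),.118,.16); print('handle',rect(h),len(h),h[:,2].max())
h=sel(c2,(365,445,265,320),.118,.16); print('handle2',rect(h),len(h),h[:,2].max())
for n,q in(('bar',sel(c,(130,158,190,285),.08,.3)),('bar2',sel(c2,(415,500,290,425),.102,.3))):
    print(n,rect(q),len(q),q[q[:,2].argmax()],q[q[:,2].argmin()])
print('brush',circ(sel(c,(185,290,305,340),.008,.08)))
E
```

```text
table 0.00017928866656680142
jar (550.5, -392.6, 30.3, 746, np.float64(0.1549))
cup (457.3, 14.2, 26.6, 129, np.float64(0.0747))
small (449.8, -74.0, 18.1, 96, np.float64(0.0508))
small (359.2, -9.6, 18.2, 102, np.float64(0.0512))
last body [array([ 569.1, -165.4]), array([ 59.4, 176.8]), np.float64(88.3)]
stub (619.0, -171.6, 23.7, 409, np.float64(0.1063))
last scene all [array([ 596.7, -221. ]), array([164.1, 242.8]), np.float64(24.3)]
both [array([ 542.2, -224.2]), array([230.2, 174.1]), np.float64(64.8)]
stub2 (619.9, -171.6, 25.4, 307, np.float64(0.1017))
jar2 (516.3, -502.6, 152.8, 1604, np.float64(0.1517))
cup2 (455.7, 14.0, 27.7, 191, np.float64(0.0714))
lid [array([586.9, 248.3]), array([207.4, 221.3]), np.float64(19.4)] 0.09795043295976191
handle [array([523.3, 216.3]), array([ 12.1, 120.7]), np.float64(19.3)] 359 0.144326003567534
handle2 [array([522.5, 216.9]), array([ 13.3, 120.5]), np.float64(19.4)] 545 0.14179626323826466
bar [array([561.9, 358. ]), array([188.1,  46.8]), np.float64(7.9)] 941 [0.47859227 0.32723631 0.19487083] [0.62018293 0.36309351 0.0828654 ]
bar2 [array([574.5, 316.6]), array([178.2, 120.9]), np.float64(19.7)] 1293 [0.48046343 0.32582819 0.19210516] [0.6283536  0.38303824 0.10202239]
brush (369.8, 201.7, 100.1, 1251, np.float64(0.0259))
```

```bash
cat >> h.py <<'E'
YAW=np.radians(19.4); BX=np.array([np.cos(YAW),np.sin(YAW),0]); BY=np.array([-np.sin(YAW),np.cos(YAW),0])
HN=np.array([.523,.2165,.135])+.165*BX; HN[2]=.09
def boxf(c): q=c-HN; return np.stack([q@BX,q@BY,q[...,2]],-1)
def slope(c,y0,y1,x0=-.17,x1=-.03,zmin=.0,seed=None):
    "angle of upper surface for strip y0..y1 in the hinge frame"
    q=boxf(c).reshape(-1,3); q=q[(q[:,1]>y0)&(q[:,1]<y1)&(q[:,0]>x0)&(q[:,0]<x1)&(q[:,2]>zmin)&(q[:,2]<.3)]
    for k in range(15):
        a,b=np.polyfit(q[:,0],q[:,2],1); r=q[:,2]-a*q[:,0]-b
        if k<14: q=q[(r>-max(.0015,np.quantile(abs(r),.7)))&(r<max(.0025,np.quantile(abs(r),.9)))]
    return -np.arctan(a),b,len(q),r.std()
E
python3 - <<'E'
from h import *
C={n:cloud(n,np.load(f'pics/{n}.npz')['d']) for n in('top','scene')}
for n,c in C.items():
    q=boxf(c).reshape(-1,3); m=(q[:,1]>.107)&(q[:,1]<.14)&(q[:,0]>-.21)&(q[:,0]<.0)&(q[:,2]>.015); t=q[m]
    for x in np.arange(-.2,-.0,.02):
        w=t[abs(t[:,0]-x)<.004]
        if len(w):print(n,round(x,3),len(w),np.quantile(w[:,2],[.1,.5,.95]).round(4),np.quantile(w[:,1],[.05,.5,.95]).round(4))
    print(n,'bar',slope(c,.11,.13,zmin=.015),'lid',slope(c,-.09,.05,x1=-.01,x0=-.12))
def rect(q): 
    return [np.round(x,1) for x in cv2.minAreaRect((q[:,:2]*1000).astype(np.float32))]
for n,c in C.items():
    q=c.reshape(-1,3)
    f=lambda x0,x1,y0,y1,z0,z1:q[(q[:,0]>x0)&(q[:,0]<x1)&(q[:,1]>y0)&(q[:,1]<y1)&(q[:,2]>z0)&(q[:,2]<z1)]
    for z0,z1 in((.008,.02),(.03,.067)): print(n,'last',rect(f(.46,.68,-.23,-.1,z0,z1)),np.ptp(f(.46,.68,-.23,-.1,z0,z1),axis=0))
    (x,y),r=cv2.minEnclosingCircle((f(.49,.62,-.45,-.34,.02,.12)[:,:2]*1000).astype(np.float32));print(n,'jarbody',x,y,r)
    (x,y),r=cv2.minEnclosingCircle((f(.49,.62,-.45,-.34,.14,.16)[:,:2]*1000).astype(np.float32));print(n,'jarcap',x,y,r)
    p=f(.3,.5,-.36,-.18,.01,.12); print(n,'purple',rect(p))
print(tool([.457,.014,.14]),sensors.get_obs()['eef_pos'])
E
```

```text
top -0.16 52 [0.0934 0.0957 0.0983] [0.1151 0.1246 0.1363]
top -0.14 27 [0.0784 0.0845 0.089 ] [0.1146 0.1181 0.1247]
top -0.12 25 [0.0674 0.0753 0.0778] [0.1155 0.1187 0.1249]
top -0.1 23 [0.0571 0.0626 0.0676] [0.115  0.1178 0.1238]
top -0.08 25 [0.0464 0.0525 0.0563] [0.1153 0.119  0.1249]
top -0.06 24 [0.035  0.0419 0.0458] [0.115  0.1182 0.1239]
top -0.04 23 [0.0271 0.0324 0.0335] [0.1151 0.1183 0.1241]
top -0.02 21 [0.0184 0.0214 0.0248] [0.1147 0.1184 0.1242]
top bar (np.float64(0.4934282081318356), np.float64(0.0109166730608248), 261, np.float64(0.0009183786799202064)) lid (np.float64(-0.005410940171508449), np.float64(0.009218774347305595), 1953, np.float64(0.0009403789470770104))
scene -0.16 92 [0.0911 0.0932 0.0962] [0.1165 0.126  0.1358]
scene -0.14 41 [0.0795 0.0824 0.0847] [0.1159 0.1204 0.1246]
scene -0.12 42 [0.0697 0.0719 0.0751] [0.1161 0.1204 0.1246]
scene -0.1 47 [0.0587 0.0614 0.0647] [0.116  0.1203 0.1247]
scene -0.08 45 [0.0482 0.0511 0.0536] [0.116  0.1207 0.1249]
scene -0.06 43 [0.0379 0.0404 0.043 ] [0.1158 0.1202 0.1249]
scene -0.04 46 [0.0268 0.0292 0.032 
[... 568 characters left out ...]
5 -391.4806823730469 33.87798309326172
top jarcap 550.480224609375 -392.6094055175781 30.280920028686523
top purple [array([ 426.6, -293.2]), array([231.3, 146.6]), np.float64(26.6)]
scene last [array([ 572.9, -148.3]), array([ 31.9, 170.4]), np.float64(77.6)] [0.16747635 0.04563025 0.01187562]
scene last [array([ 569.7, -165.7]), array([ 55.2, 176.4]), np.float64(83.6)] [0.17517483 0.06149128 0.03682829]
scene jarbody 550.6326293945312 -388.96728515625 34.417381286621094
scene jarcap 550.9631958007812 -392.0144348144531 30.92911148071289
scene purple [array([ 382.2, -318.1]), array([ 53.4, 176.8]), np.float64(68.4)]
[-40.74131708 -34.19611979  11.61104143] [0.23450305 0.49720684 0.25580516]
```

```bash
python3 -m inch '[[100,[-40.7,-34.2,9.6],[0,0,64.7]],[100,[-40.7,-34.2,9.6],[0,0,64.7]],[100,[-40.7,-34.2,9.6],[0,0,64.7]],[100,[-40.7,-34.2,9.6],[0,0,64.7]],[100,[-40.7,-34.2,9.6],[0,0,64.7]],[100,[-40.7,-34.2,9.6],[0,0,64.7]],[100,[-40.7,-34.2,9.6],[0,0,64.7]],[100,[-40.7,-34.2,9.6],[0,0,64.7]]]'; python3 - <<'E'
from h import *
print(tool([.457,.014,.13]), R.from_rotvec(sensors.get_obs()['eef_rot']).as_matrix().round(3))
E
```

```text
clock: 1.1
eef_pos: [0.4408, 0.0484, 0.1671]
eef_rot: [2.221, 2.222, 0.0]
ft_force: [1.4, -0.7, -0.4]
grip_width: 0.996
finger_force: 0.0
[-3.44121382  1.61876826  3.71294229] [[-0.001  1.     0.   ]
 [ 1.     0.001  0.   ]
 [ 0.     0.    -1.   ]]
```

```bash
python3 -m inch '[[100,[-3.4,1.6,2],[0,0,0]],[100,[-3.4,1.6,2],[0,0,0]],[100,[-3.4,1.6,2],[0,0,0]]]'; python3 - <<'E'
from h import *
i,d,c=shot('scene'); cv2.imwrite('pics/scene2.png',cv2.resize(i[150:330,250:490],(800,600)))
print(tool([.4565,.014,.045]))
E
```

```text
clock: 1.48
eef_pos: [0.456, 0.0168, 0.1474]
eef_rot: [-2.22, -2.222, 0.0]
ft_force: [-0.2, 0.6, -0.1]
grip_width: 1.003
finger_force: 0.0
[-0.31223307  0.0436358  10.27164597]
```

View pics/scene2.png

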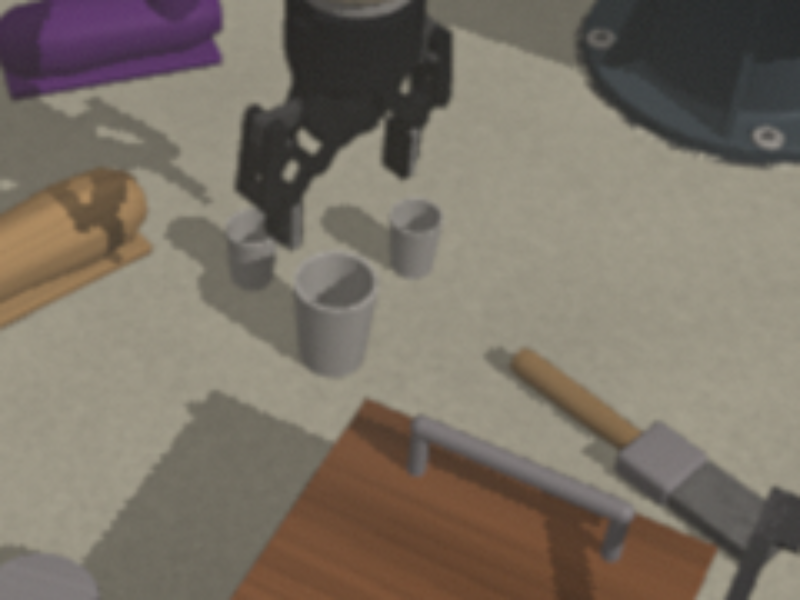

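The crop shows the cup (335,310) lined up below the open jaws, with the fingers along world x and clear of the small cups. I'll descend and grip.

```bash
python3 -m inch '[[100,[-0.3,0,5],[0,0,0]],[100,[-0.3,0,10.2],[0,0,0]],[100,[-0.3,0,10.2],[0,0,0]],[50,[-0.3,0,10.2],[0,0,0]],[40,[-0.3,0,10.2],[0,0,0]],[40,[-0.3,0,10.2],[0,0,0]],[40,[-0.3,0,10.2],[0,0,0]],[40,[-0.3,0,10.2],[0,0,0]]]' 30
```

```text
clock: 2.52
eef_pos: [0.4573, 0.0135, 0.0477]
eef_rot: [2.219, 2.221, 0.003]
ft_force: [-3.9, 0.7, 12.6]
grip_width: 0.606
finger_force: 28.1
```

```bash
python3 -m inch '[[40,[0,0,-1.5],[0,0,0]],[40,[0,0,-6],[0,0,0]],[40,[0,0,-12],[0,0,0]],[40,[0,0,-13],[0,0,0]],[40,[0,0,-13],[0,0,0]]]' 30; python3 - <<'E'
from h import *
i,d,c=shot('scene'); q=c.reshape(-1,3); s=sensors.get_obs()
m=(abs(q[:,0]-s['eef_pos'][0])<.05)&(abs(q[:,1]-s['eef_pos'][1])<.05)&(q[:,2]>.08)&(q[:,2]<.2)
print('low',np.quantile(q[m,2],[0,.02]))
cv2.imwrite('pics/scene3.png',cv2.resize(i[90:270,250:490],(800,600)))
print(tool([.56,-.279,.175]))
E
```

```text
clock: 3.15
eef_pos: [0.4563, 0.0134, 0.1763]
eef_rot: [2.22, 2.221, 0.002]
ft_force: [-0.5, -0.0, -1.9]
grip_width: 0.607
finger_force: 32.1
low [0.12462982 0.13042915]
[-2.92575469e+01  1.03933970e+01  9.92990999e-03]
```

View pics/scene3.png

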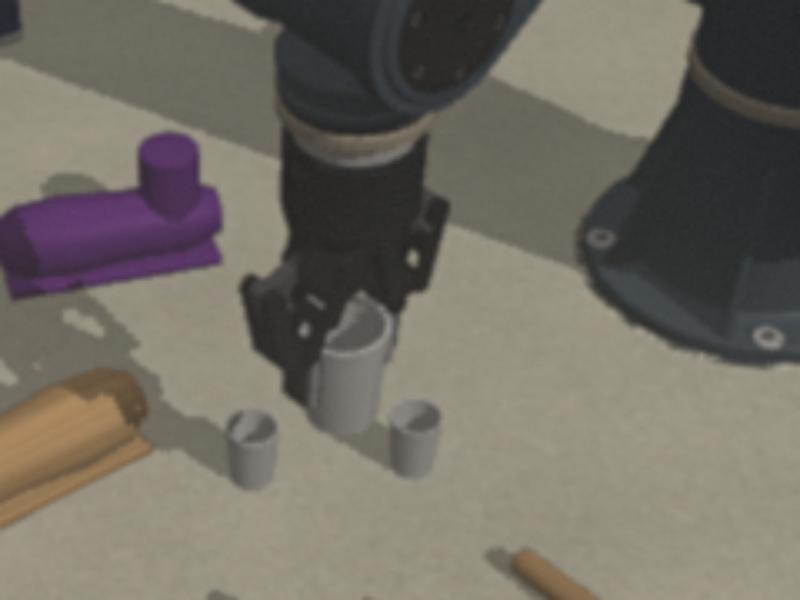

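The picture shows the cup held upright in the jaws at (350,370), so I'll carry it across.

```bash
python3 -m inch '[[40,[-5,1.8,0],[0,0,0]],[40,[-11,3.9,0],[0,0,0]],[40,[-17,6,0],[0,0,0]],[40,[-22.5,8,0],[0,0,0]],[40,[-27,9.6,0],[0,0,0]],[40,[-29.3,10.4,0],[0,0,0]],[40,[-29.3,10.4,0],[0,0,0]],[40,[-29.3,10.4,0],[0,0,0]]]'; python3 - <<'E'
from h import *
print(tool([.56,-.279,.05]))
E
```

```text
clock: 4.2
eef_pos: [0.5599, -0.2786, 0.1739]
eef_rot: [-2.218, -2.221, 0.001]
ft_force: [-0.1, 0.3, -1.6]
grip_width: 0.605
finger_force: 32.1
[-0.06073328  0.04306733 12.3921491 ]
```

```bash
python3 -m inch '[[40,[0,0,5],[0,0,0]],[40,[0,0,9],[0,0,0]],[40,[0,0,11.5],[0,0,0]],[40,[0,0,12.3],[0,0,0]],[40,[0,0,12.6],[0,0,0]],[40,[0,0,12.6],[0,0,0]],[40,[0,0,12.6],[0,0,0]]]'; python3 - <<'E'
from h import *
i,d,c=shot('scene'); q=c.reshape(-1,3); s=sensors.get_obs()
print(s['ft_force'],s['eef_pos'])
E
```

```text
clock: 5.08
eef_pos: [0.5609, -0.2797, 0.0504]
eef_rot: [2.22, 2.221, 0.001]
ft_force: [0.1, 0.5, -0.9]
grip_width: 0.607
finger_force: 32.0
[ 0.93871125 -0.00778445 -1.53532232] [ 0.56083096 -0.27967984  0.0502491 ]
```

Not yet touching, so I'll go down in small steps.

```bash
python3 -m inch '[[40,[0,0,0.15],[0,0,0]],[40,[0,0,0.3],[0,0,0]],[40,[0,0,0.3],[0,0,0]]]'
```

```text
clock: 5.5
eef_pos: [0.5608, -0.2799, 0.0479]
eef_rot: [2.22, 2.222, 0.0]
ft_force: [-5.6, 2.4, 13.4]
grip_width: 0.604
finger_force: 32.1
```

```bash
python3 -m inch '[[64,[0,0,-0.1],[0,0,0]],[75,[0,0,-0.1],[0,0,0]],[90,[0,0,-0.1],[0,0,0]],[90,[0,0,-0.1],[0,0,0]],[90,[0,0,-3],[0,0,0]],[90,[0,0,-8],[0,0,0]],[90,[0,0,-14],[0,0,0]],[90,[0,0,-18],[0,0,0]]]'; python3 - <<'E'
from h import *
t,d,c=shot('top')
print(sensors.get_obs()['eef_pos'],tool([.40,.18,.24]))
E
```

```text
clock: 6.5
eef_pos: [0.5609, -0.2797, 0.2294]
eef_rot: [2.219, 2.221, 0.001]
ft_force: [0.1, 0.8, -0.0]
grip_width: 0.9
finger_force: 0.0
[ 0.56227427 -0.28046808  0.23425322] [ 46.05735759 -16.18221275  -0.9077074 ]
```

```bash
python3 -m inch '[[90,[5,-0.4,0],[0,0,-2.4]],[90,[11,-0.9,0],[0,0,-4.8]],[90,[17,-1.4,0],[0,0,-7.2]],[90,[23,-1.8,0],[0,0,-9.6]],[90,[29,-2.3,0],[0,0,-12]],[90,[35,-2.8,0],[0,0,-14.4]],[90,[41,-3.3,0],[0,0,-16.8]],[90,[47,-3.7,0],[0,0,-19.4]]]'; python3 - <<'E'
from h import *
C={}
for n in('scene','top'):
    i,d,c=shot(n); C[n]=c
    if n=='scene': cv2.imwrite('pics/s4.png',i)
    q=c.reshape(-1,3); f=lambda x0,x1,y0,y1,z0,z1:q[(q[:,0]>x0)&(q[:,0]<x1)&(q[:,1]>y0)&(q[:,1]<y1)&(q[:,2]>z0)&(q[:,2]<z1)]
    g=lambda a:cv2.minEnclosingCircle((a[:,:2]*1000).astype(np.float32)) if len(a) else None
    print(n,'cup',g(f(.52,.6,-.32,-.24,.06,.08)),'jar',g(f(.49,.62,-.45,-.34,.14,.16)))
    print('last',[np.round(x,1) for x in cv2.minAreaRect((f(.46,.68,-.23,-.1,.03,.067)[:,:2]*1000).astype(np.float32))])
print(sensors.get_obs()['eef_pos'],tool([.5228,.2165,.141]))
E
```

```text
clock: 7.55
eef_pos: [0.5227, 0.1924, 0.2264]
eef_rot: [1.812, 2.566, 0.0]
ft_force: [0.9, -0.4, 0.4]
grip_width: 0.903
finger_force: 0.0
scene cup ((558.9730834960938, -278.6709289550781), 28.61837387084961) jar ((548.2798461914062, -391.64190673828125), 32.27271270751953)
last [array([ 569.8, -164.3]), array([ 54.2, 176.5]), np.float64(83.3)]
top cup ((559.9262084960938, -278.2387390136719), 27.251136779785156) jar ((551.1634521484375, -392.47705078125), 30.19013214111328)
last [array([ 568.9, -165.3]), array([ 58.8, 176.7]), np.float64(87.4)]
[0.52224438 0.19507364 0.22620926] [1.98987953 0.77435728 8.52296363]
```

View pics/s4.png

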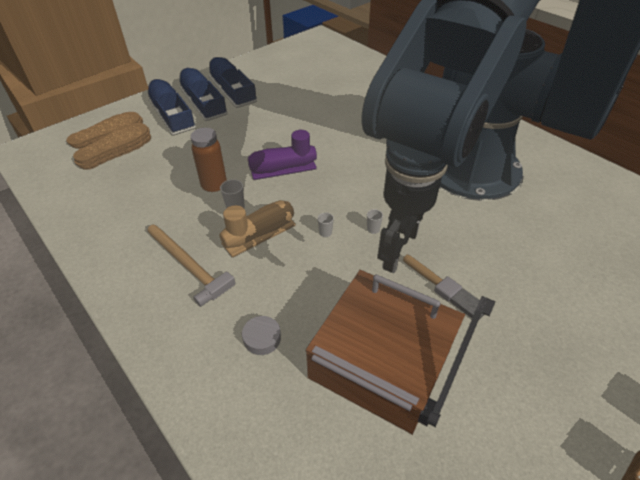

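The picture shows the cup standing between the jar and the last at (233,190), measured at (0.560,-0.278), and the gripper near the handle. I'll centre above the bar next.

```bash
python3 -m inch '[[60,[2.1,0.8,2],[0,0,0]],[60,[2.1,0.8,4],[0,0,0]],[60,[2.1,0.8,4],[0,0,0]],[60,[2.1,0.8,4],[0,0,0]]]'; python3 - <<'E'
from h import *
print(tool([.5228,.2165,.141]),R.from_rotvec(sensors.get_obs()['eef_rot']).as_matrix().round(3))
E
```

```text
clock: 8.15
eef_pos: [0.5241, 0.2125, 0.1871]
eef_rot: [1.815, 2.564, 0.001]
ft_force: [1.0, 0.1, -0.2]
grip_width: 0.601
finger_force: 0.0
[0.41709335 0.00546875 4.60971146] [[-0.332  0.943  0.001]
 [ 0.943  0.332  0.   ]
 [-0.     0.001 -1.   ]]
```

```bash
python3 -m inch '[[60,[0.4,0,3],[0,0,0]],[60,[0.4,0,4.6],[0,0,0]],[60,[0.4,0,4.6],[0,0,0]],[30,[0.4,0,4.6],[0,0,0]],[5,[0.4,0,4.6],[0,0,0]],[5,[0.4,0,4.6],[0,0,0]],[5,[0.4,0,4.6],[0,0,0]],[5,[0.4,0,4.6],[0,0,0]]]' 60; python3 - <<'E'
from h import *
s=sensors.get_obs(); print(s['eef_pos'],s['ft_force'],s['grip_width'],s['finger_force'],s['joints'])
# arc rows: lid angle th, tool turns with the lid about the bar (grasp 6 mm ahead of TCP)
M=R.from_rotvec(s['eef_rot']); p0=boxf(s['eef_pos'])
print('tcp in hinge frame',p0)
r0=np.array([-.165,.045])
for th in np.linspace(.062,.496,8):
    # lid rises: rotation about box +y by +th (front -x up)
    Q=R.from_rotvec(BY*th); pn=HN+Q.apply(-.165*BX+np.array([0,0,.051]))
    st=HN-.165*BX+np.array([0,0,.051])
    print(round(th,3),(M.inv().apply(pn-st)*100).round(2),np.degrees((M.inv()*Q*M).as_rotvec()).round(1))
E
```

```text
clock: 9.15
eef_pos: [0.5215, 0.2163, 0.1411]
eef_rot: [-1.814, -2.564, 0.003]
ft_force: [-7.1, -3.6, 8.0]
grip_width: 0.117
finger_force: 58.5
[0.52146329 0.21628761 0.14108652] [-7.13738074 -3.5653761   8.04953759] 0.117362805726828 58.46250236034393 [ 3.10814902e-01  5.20305713e-01  1.71034477e+00 -3.02254007e-04
  9.13368666e-01 -2.84436560e-02]
tcp in hinge frame [-0.16652001  0.0003101   0.05108652]
0.062 [-0.    0.35 -1.01] [ 3.6  0.  -0. ]
0.124 [-0.    0.75 -2.  ] [ 7.1  0.  -0. ]
0.186 [-0.    1.22 -2.97] [10.7  0.  -0. ]
0.248 [-0.    1.75 -3.9 ] [14.2  0.  -0. ]
0.31 [-0.    2.33 -4.8 ] [17.8  0.  -0. ]
0.372 [-0.    2.97 -5.66] [21.3  0.  -0. ]
0.434 [-0.    3.66 -6.47] [24.9  0.  -0. ]
0.496 [-0.    4.4  -7.25] [28.4  0.  -0. ]
```

```bash
python3 -m inch '[[5,[0,0.17,-0.5],[1.8,0,0]],[5,[0,0.35,-1.01],[3.6,0,0]],[5,[0,0.54,-1.5],[5.3,0,0]],[5,[0,0.75,-2],[7.1,0,0]],[5,[0,0.98,-2.49],[8.9,0,0]],[5,[0,1.22,-2.97],[10.7,0,0]],[5,[0,1.48,-3.44],[12.4,0,0]],[5,[0,1.75,-3.9],[14.2,0,0]]]'; python3 - <<'E'
from h import *
s=sensors.get_obs(); print(s['eef_pos'],s['ft_force'],s['grip_width'],s['joints'])
M=R.from_rotvec(s['eef_rot']); b=boxf(s['eef_pos']+.006*M.as_matrix()[:,2]); print(b,np.arctan2(b[2],-b[0])-np.arctan2(.045,.165),np.hypot(b[0],b[2]))
for n in('top','scene'):
    i,d,c=shot(n); print(n,'lid',slope(c,-.09,.09,x0=-.15,x1=-.02,zmin=.005),slope(c,.06,.095,x0=-.15,x1=-.02,zmin=.005),'bar',slope(c,.115,.125,zmin=.015,x0=-.15))
for th in np.linspace(.279,.496,8):
    Q=R.from_rotvec(BY*(th-.248)); v=R.from_rotvec(BY*.248).apply(-.165*BX+np.array([0,0,.051]))
    M0=R.from_rotvec(BY*.248)*R.from_matrix(np.array([-BY*-1,BX,[0,0,-1]]).T)
    print((M0.inv().apply(Q.apply(v)-v)*100).round(2),np.degrees(th-.248).round(1))
E
```

```text
clock: 10.15
eef_pos: [0.5375, 0.222, 0.1792]
eef_rot: [-1.721, -2.433, 0.31]
ft_force: [-5.6, -2.7, -4.2]
grip_width: 0.117
finger_force: 58.6
[0.53754761 0.2219654  0.1791754 ] [-5.60035663 -2.67565308 -4.19922057] 0.11655384228505469 [ 0.31424014  0.60454523  1.47338271 -0.00670371  1.31678534 -0.02262897]
[-0.15096597  0.0003206   0.0833667 ] 0.2382953653385091 0.17245501055937465Traceback (most recent call last):
  File "<stdin>", line 5, in <module>
  File "h.py", line 25, in slope
    a,b=np.polyfit(q[:,0],q[:,2],1); r=q[:,2]-a*q[:,0]-b
        ~~~~~~~~~~^^^^^^^^^^^^^^^^^
    raise TypeError("expected non-empty vector for x")
TypeError: expected non-empty vector for x
```

```bash
python3 -m inch '[[5,[0,0.17,-0.5],[1.8,0,0]],[5,[0,0.35,-1.01],[3.6,0,0]],[5,[0,0.54,-1.5],[5.3,0,0]],[5,[0,0.75,-2],[7.1,0,0]],[5,[0,0.98,-2.49],[8.9,0,0]],[5,[0,1.22,-2.97],[10.7,0,0]],[5,[0,1.48,-3.44],[12.4,0,0]],[5,[0,1.75,-3.9],[14.2,0,0]]]'; cat >> h.py <<'E'
def ang(c,y0,y1,x0,x1,guess,tol=.012,off=.008):
    "robust slope near a guessed angle; surface lies 'off' above the hinge line"
    q=boxf(c).reshape(-1,3); q=q[(q[:,1]>y0)&(q[:,1]<y1)]
    for k in range(6):
        ca,sa=np.cos(guess),np.sin(guess); l=-q[:,0]*ca+q[:,2]*sa; n=q[:,0]*sa+q[:,2]*ca-off
        m=(l>x0)&(l<x1)&(abs(n)<max(tol/(k+1),.003)); a,b=np.polyfit(l[m],n[m],1); guess+=np.arctan(a); off+=b
    return round(guess,4),round(off,4),m.sum()
def report():
    s=sensors.get_obs(); print(s['clock'],s['eef_pos'],s['ft_force'],s['grip_width'],s['joints'].round(2))
    M=R.from_rotvec(s['eef_rot']); b=boxf(s['eef_pos']+.006*M.as_matrix()[:,2]); g=np.arctan2(b[2],-b[0])-np.arctan2(.045,.165); print('arm',b,g,np.hypot(b[0],b[2]))
    for n in('top','scene'):
        i,d,c=shot(n); 
        for a in((-.09,.09,.04,.15,g),(.06,.098,.03,.19,g),(-.095,-.065,.03,.19,g),(.112,.128,.03,.165,.49)):
            try: print(n,ang(c,*a))
            except Exception as e: print(n,'none')
        cv2.imwrite(f'pics/r_{n}.png',i)
E
python3 -c "
from h import *
report()"
```

```text
clock: 11.2
eef_pos: [0.5627, 0.2308, 0.213]
eef_rot: [-1.614, -2.281, 0.584]
ft_force: [-9.9, -4.6, -1.1]
grip_width: 0.117
finger_force: 58.8
11.2 [0.56265683 0.23079996 0.21301182] [-9.91670228 -4.61693297 -1.0655102 ] 0.11707165701322705 [ 0.32  0.74  1.2  -0.01  1.7  -0.02]
arm [-0.12572981  0.00031192  0.11775091] 0.48638768055604326 0.17225929094259954
top (np.float64(0.4865), np.float64(0.0083), np.int64(1556))
top none
top (np.float64(0.4866), np.float64(0.0082), np.int64(940))
top none
scene (np.float64(0.4886), np.float64(0.006), np.int64(7319))
scene (np.float64(0.4884), np.float64(0.0061), np.int64(2647))
scene (np.float64(0.4882), np.float64(0.006), np.int64(1433))
scene (np.float64(0.4916), np.float64(0.0069), np.int64(632))
```

```bash
python3 -m inch '[[5,[0,0.02,-0.07],[0.2,0,0]],[5,[0,0.02,-0.07],[0.2,0,0]],[5,[0,0.02,-0.07],[0.2,0,0]],[5,[0,0.02,-0.07],[0.2,0,0]],[5,[0,0.02,-0.07],[0.2,0,0]],[5,[0,0.02,-0.07],[0.2,0,0]]]'; python3 -c "
from h import *
report()
i=cv2.imread('pics/r_scene.png'); cv2.imwrite('pics/s5.png',cv2.resize(i[180:450,180:540],(800,600)))"
```

```text
clock: 12.05
eef_pos: [0.5631, 0.2309, 0.2134]
eef_rot: [-1.612, -2.279, 0.587]
ft_force: [-8.5, -4.1, -1.4]
grip_width: 0.12
finger_force: 59.0
12.05 [0.5630505  0.23091644 0.21340913] [-8.54467585 -4.123665   -1.38991375] 0.1199961414929852 [ 0.32  0.74  1.2  -0.01  1.71 -0.02]
arm [-0.12533286  0.00029121  0.1181554 ] 0.48967696812525113 0.17224698681598752
top (np.float64(0.4904), np.float64(0.0082), np.int64(1555))
top none
top (np.float64(0.4916), np.float64(0.0081), np.int64(926))
top none
scene (np.float64(0.4893), np.float64(0.006), np.int64(7295))
scene (np.float64(0.4891), np.float64(0.006), np.int64(2618))
scene (np.float64(0.49), np.float64(0.006), np.int64(1422))
scene (np.float64(0.4896), np.float64(0.0071), np.int64(632))
```

View pics/s5.png

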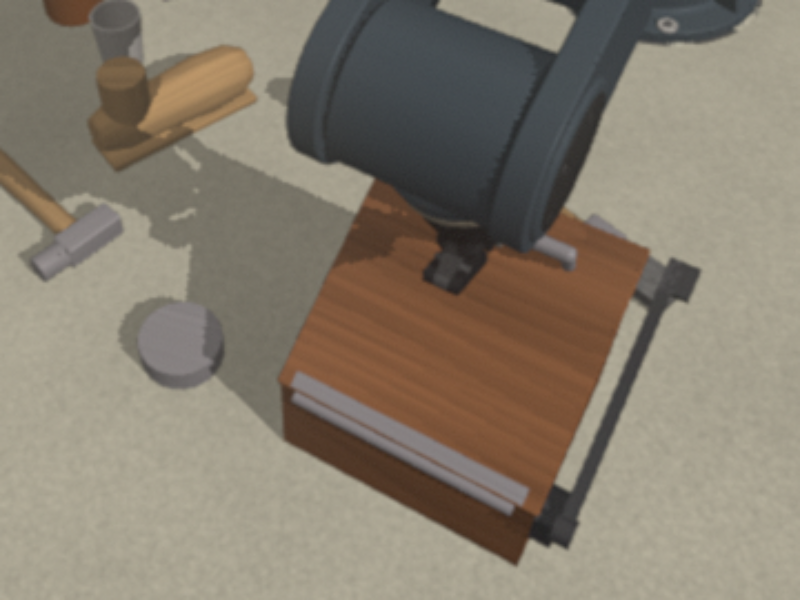

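View pics/r_top.png

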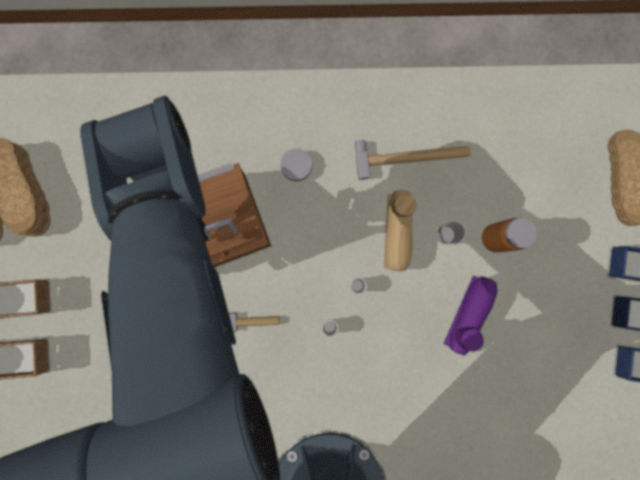

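The lid lies level with the sight bar: both read about 0.49 rad. The cup stands between the jar and the last at (452,233) in the top view, and everything else is where it was.

```bash
python3 -c "
from h import *
print(arm.sign_off())"
```

```text
the job is handed in; nothing more can be done
None
```

I handed the job in: the cup stands upright about midway between the jar and the last, and the gripper holds the lid at about 0.490 rad, level with the sight bar, with nothing else seen to have moved.

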